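# Level a kiln shelf with spacer plates

## Robot

A 7-joint arm with a two-finger parallel gripper is mounted at the origin on the work surface. World frame = base frame: x ahead of the robot, y to its left, z up, the work surface at z = 0. Lengths are in m, angles in rad, forces in N, time in s.
With the tool pointing down it reaches from about 0.425 to 0.925 m from the base axis. Payload 6.8 kg.
Tool frame: the origin (TCP) lies at the very end of the fingers, on their centre line; the grasp point (between the pads) lies 19 mm behind it; z points along the fingers, y is the line along which they close (so a half turn about z gives the same grasp; the last joint's range is limited). The gripper opens to 85 mm and grips with 20 to 120 N. Pads are 22 mm wide; open, the fingers measure 114 mm over their backs; the gripper's body (76 mm by 85 mm) begins 54 mm behind the grasp point. The pads swing forward as they close: fully open they stand 13 mm farther back than shut.
Start: joints at [-1.438, 0.477, 0.022, 1.555, -0.011, 1.109, -0.083], TCP at [0.161, 0.656, 0.231] pointing down, gripper open.
Joint ranges: [-2.96, 2.96], [-0.34, 2.1], [-1.41, 1.46], [0.24, 2.44], [-1.37, 4.51], [0.17, 1.92], [-2.96, 2.96]. Speed limits (rad/s): [2.39, 2.39, 3.14, 3.14, 3.14, 3.14, 3.14].

## Interface

Orientations are given as a unit quaternion [w, x, y, z].
In Python, from station import readout, viewer, bot gives the robot as it stands. The module is installed in compiled form; this text tells all that it offers.
- The arm moves only by the shell command python3 -m handwheel 'ROWS' [FORCE]. ROWS is JSON, a list of rows, each a list of 3 entries, a list of its own where there are three numbers: the shift along the tool's x, y, z in mm, then the turn, a rotation vector about the tool's x, y, z in degrees, then the gripper command: -1 is fully open, 1 is shut, values between are in proportion. In form: [[[x, y, z], [ax, ay, az], grip], ...]. A call has 1 to 20 rows; each row is the pose to reach, as a shift and turn from the pose commanded when the call began, along the tool's axes at that moment; what a row does not reach only later rows make up. A row lasts 1/12 s, in which the tool goes at most 41.7 mm and 7.16 degrees, less where a joint would pass 70% of its speed; a pose out of reach is approached as far as the arm can. A call with a gripper value outside its range is refused whole. The fingers move at their own pace and stop on an object; FORCE is the grip in N (left out, the last holds). Time passes only in rows, so rows that repeat a pose let the fingers close. It gives the time, the measured TCP pose, the force and the opening at its end, in the units of the state.
- readout.get_obs(): the state, without advancing time (a new reading comes with each control period).
- viewer.read_camera(name): name is "scene" or "top" or "wrist"; returns a dict with "frame" (384x512x3 uint8, red, green, blue), "fx", "fy", "cx", "cy" (pixels), "rvec" (rotation vector, rad) and "tvec" (3), from world to camera coordinates, as OpenCV has them; the wrist camera has in their place "tool_from_camera" (4x4, takes a point from camera to tool coordinates, whose origin is the TCP and whose axes are the flange's). Camera axes: x right, y down, z forward; pixel columns grow to the right and rows downward; lengths in m; the calibration is good to about 2 mm. A picture is of the moment at which its call begins: read the wrist's pose just before it. There is no depth.
- bot.hand_in(): hands the job in, once; it reports no verdict.
Trained networks look in a picture, given as the dict that the camera call returned (one of the last four; its "shot" number tells which), for a name from the list of things; names that differ only in an ending like _2 or _b are one class to them, and where a whole thing is asked for, a point or a joint stands for the part that bears it (a point fixed in the world has none). Each returns a list of dicts, best first, with "score" (0 to 1); they miss things now and then, are a little off and sometimes report something else, mostly with a low value. They report only what shows in the picture. A call takes as long as a camera call. They do not tell look-alikes from the thing itself.
- viewer.search_frame(picture, target): "rect" ([centre column, centre row, width, height] in pixels, round what is visible of it).
- viewer.outline_of(picture, target): "mask" (384x512 bool, what is visible of it) and "rect" ([centre column, centre row, width, height] in pixels, round what is visible of it).
The state is a dict: "t": time; "q": joint angles; "joint_vel": joint speeds; "joint_torque": joint torques, N m; "eef_pos": TCP position; "tool_rot": TCP orientation; "contact_force": force on the tool from outside, world axes, zero at the start; "torque": the same for the moment, N m; "gripper_width": opening from 0.0 (shut) to 1.0 (fully open).
Only numpy, scipy, OpenCV 4.12 (cv2) and the standard library are available. Lean on these libraries where they do the work, as an engineer would, in place of code of your own. Each camera call takes 0.05 s, during which the arm holds its last target. There are 200 camera calls.

## Task

The two firebrick props on the steel tray differ in height: build up the lower one with the spacer plates that together exactly make up the difference, then set the long kiln shelf gently across the two, centred and in line with the tray, lying level with one end straight on the taller prop and the other on the plates. Leave the tumbler, the brush and the wooden block mould where they are; the spare prop beside the tray is not used.

Things in the scene. Friction and masses are not known exactly. Their poses are not given: they have to be found in the camera images.
- hearth: fixed dark steel tray, 90 mm (its own x) by 270 mm (its own y), 6 mm thick, lips at its long edges up to 10 mm; two of the three firebrick props stand on it, at y = -85 and +85 mm (x = 0) of its frame; the third, the spare, stands on the table about 240 mm from its centre, past the tray's -y end. Origin at the tray's centre at table height, z up
- prop_low: pale firebrick prop, upright and fixed, 36 mm high from the table to its flat top, 40 mm (x) by 70 mm (y) in plan, turned the same way as the tray. Origin at the centre of its underside, on the table (z = 0). Any one of the three props may be the spare
- prop_mid: pale firebrick prop, upright and fixed, 54 mm high from the table to its flat top, 40 mm (x) by 70 mm (y) in plan, turned the same way as the tray. Origin at the centre of its underside, on the table (z = 0). Any one of the three props may be the spare
- prop_high: pale firebrick prop, upright and fixed, 90 mm high from the table to its flat top, 40 mm (x) by 70 mm (y) in plan, turned the same way as the tray. Origin at the centre of its underside, on the table (z = 0). Any one of the three props may be the spare
- plate_6: loose spacer plate, an offcut of pale kiln shelf, 6 mm thick, 50 mm wide (its own x) by 70 mm long (its own y); it lies flat on the table. Origin at the centre of its underside, z up
- plate_12: loose spacer plate, an offcut of pale kiln shelf, 12 mm thick, 50 mm wide (its own x) by 66 mm long (its own y); it lies flat on the table. Origin at the centre of its underside, z up
- plate_24: loose spacer plate, an offcut of pale kiln shelf, 24 mm thick, 50 mm wide (its own x) by 60 mm long (its own y); it lies flat on the table. Origin at the centre of its underside, z up
- plate_48: loose spacer plate, an offcut of pale kiln shelf, 48 mm thick, 50 mm wide (its own x) by 54 mm long (its own y); it lies flat on the table. Origin at the centre of its underside, z up
- kiln_shelf: loose kiln shelf, a pale rigid ceramic strip 60 mm wide (its own x), 240 mm long (its own y), 14 mm thick, about 0.44 kg, lying flat on the table to the left of the tray. Origin at the centre of its underside, z up
- tumbler: bystander: green glass tumbler, 72 mm across, 95 mm high; origin at the centre of its foot
- brush: bystander: hand brush lying on the table along its x; origin under its middle
- block_mould: bystander: dark wooden cup-shaped block mould, 90 mm across, 55 mm high, with a straight handle along its -y; origin at the centre of its foot
Mind the look-alikes: they are no part of the job. Leave any blue or green look-alike of the kiln_shelf alone.

How it is judged:
At the end, for the whole second after the job is handed in: The kiln shelf rests, released and still, across the two props on the tray: level within 0.015 rad (about 3.5 mm end to end), its underside at the height of the taller of these two props (within 4 mm), its centre within 30 mm of the tray's centre, and in line with the tray within 0.2 rad (angle between kiln_shelf's own z axis and vertical below 0.015 rad and horizontal distance between kiln_shelf and hearth below 0.03 m and angle between the y axis of kiln_shelf and the y axis of hearth, either way round below 0.2 rad and linear speed of kiln_shelf below 0.02 m/s and ((horizontal distance between prop_high and hearth below 0.15 m and height (world z) of kiln_shelf between 0.086 and 0.094 m) or (horizontal distance between prop_high and hearth above 0.15 m and height (world z) of kiln_shelf between 0.05 and 0.058 m))); the robot touches nothing.
It fails at once if the glass tumbler is moved more than 40 mm (distance of tumbler from where it was at the start of the episode above 0.04 m).
It fails at once if the brush is moved more than 40 mm (distance of brush from where it was at the start of the episode above 0.04 m).
It fails at once if the wooden block mould is moved more than 40 mm (distance of block_mould from where it was at the start of the episode above 0.04 m).
It fails at once if the kiln shelf is dropped (falls freely at over 0.5 m/s, some 13 mm) (contact force between kiln_shelf and the fingers below 0.05 N and contact force between kiln_shelf and anything else below 0.05 N and linear speed of kiln_shelf above 0.5 m/s).
It also fails if it takes over 64 s, if anything falls off the work surface, if the arm or the gripper's body presses on something with over 40 N, if the wrist force passes 120 N, or if a joint passes its speed limit or range.

## Working session

There is one attempt and no reset: what is moved stays moved. The work goes in short steps, Python scripts to look and compute and a shell command to move; the robot and the scene stay as the last step left them, time stands still between calls to the robot, and variables do not carry over. Pictures are saved under pics/ and viewed, on a budget of 10 in all, crops included, one or two more only if the job needs it, and the job is handed in when it is done.

```bash
mkdir -p pics; ls; python3 - <<'E'
from station import readout, viewer, bot
import cv2,numpy as np
o=readout.get_obs();print(o)
for n in ("top","scene"):
    p=viewer.read_camera(n);cv2.imwrite(f"pics/{n}0.png",p["frame"][:,:,::-1])
    print(n,p["fx"],p["cx"],p["cy"],p["rvec"],p["tvec"],p["shot"])
    for t in "hearth prop_low prop_mid prop_high plate_6 plate_12 plate_24 plate_48 kiln_shelf tumbler brush block_mould".split():
        print(t,[(round(d["score"],2),np.round(d["rect"]).astype(int).tolist()) for d in viewer.search_frame(p,t)[:4]])
E
```

```text
pics
{'t': 0.0, 'q': array([-1.43810708,  0.47781646,  0.02234209,  1.55645348, -0.01150063,
        1.1092976 , -0.08306788]), 'joint_vel': array([-9.64784679e-05, -4.27740053e-04, -2.00747785e-04, -9.32607521e-05,
       -4.57813887e-04,  5.42744609e-04, -1.54274601e-03]), 'joint_torque': array([ 3.91505546e-04, -5.96460915e+01,  1.60828907e+00, -2.81184393e+01,
        1.24962162e-02,  9.56849341e-03, -1.29400439e-05]), 'eef_pos': array([0.16084098, 0.6549454 , 0.23031394]), 'tool_rot': array([-4.18497313e-05,  1.20078458e-01,  9.92763976e-01, -9.22381430e-04]), 'contact_force': array([-0.04775261,  0.20786228,  0.71463199]), 'torque': array([0.04529603, 0.00584964, 0.01384509]), 'gripper_width': 1.0032890713694547}
top 465.58314441420305 248.47819958468187 184.0937423469589 [ 2.21777765 -2.16926863  0.07133264] [0.09822394 0.53791173 1.76581457] 1
hearth [(0.81, [274, 168, 75, 34])]
prop_low [(0.7, [252, 173, 21, 14])]
prop_mid [(0.79, [336, 165, 22, 13]), (0.33, [252, 172, 18, 18])]
prop_high [(0.81, [296, 166, 18, 11])]
plate_6 [(0.74, [324, 215, 17, 21]), (0.69, [291, 207, 18,
[... 977 characters left out ...]
, 179, 18, 12]), (0.48, [318, 220, 71, 34])]
plate_12 [(0.76, [236, 172, 20, 23]), (0.69, [284, 195, 16, 10]), (0.64, [260, 179, 18, 12]), (0.48, [318, 220, 71, 34])]
plate_24 [(0.76, [236, 172, 20, 23]), (0.69, [284, 195, 16, 10]), (0.64, [260, 179, 18, 12]), (0.48, [318, 220, 71, 34])]
plate_48 [(0.76, [236, 172, 20, 23]), (0.69, [284, 195, 16, 10]), (0.64, [260, 179, 18, 12]), (0.48, [318, 220, 71, 34])]
kiln_shelf [(0.88, [319, 220, 71, 33]), (0.83, [343, 186, 51, 38]), (0.6, [390, 271, 83, 56]), (0.3, [176, 137, 31, 21])]
tumbler [(0.97, [278, 258, 26, 36]), (0.43, [178, 180, 20, 18]), (0.18, [176, 137, 32, 19])]
brush [(0.6, [175, 136, 40, 21])]
block_mould [(0.97, [193, 246, 35, 52])]
```

```bash
python3 - <<'E'
import cv2
a=cv2.imread("pics/top0.png")[80:280,80:410];cv2.imwrite("pics/a.png",cv2.resize(a,(792,480),interpolation=cv2.INTER_CUBIC))
a=cv2.imread("pics/scene0.png")[110:310,150:440];cv2.imwrite("pics/b.png",cv2.resize(a,(783,540),interpolation=cv2.INTER_CUBIC))
E
```

```text
(no output)
```

View pics/a.png

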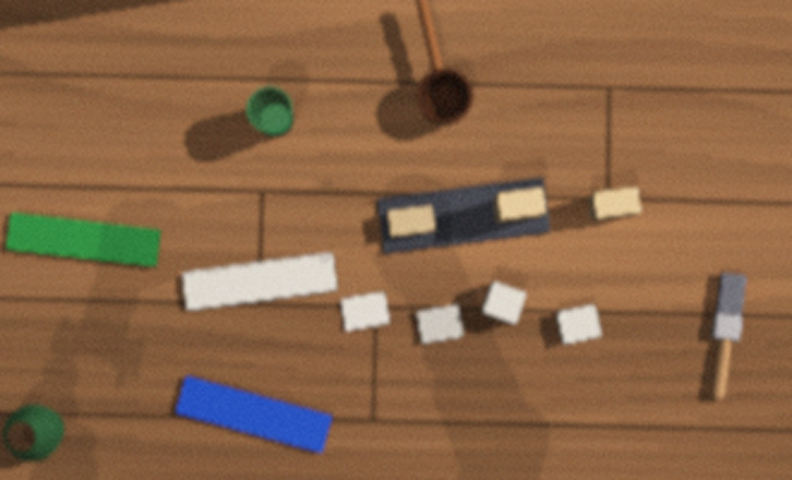

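View pics/b.png

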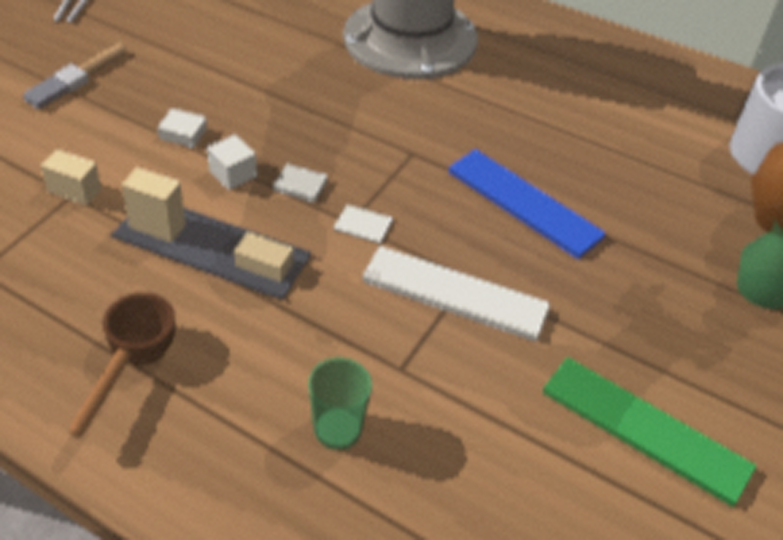

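The top view shows the white shelf at crop (260,282), with blue (254,414) and green (82,240) look-alikes. The plates are at (365,311), (440,324), (505,302) and (580,324). The tray carries a short prop (411,220) and a tall one (521,203), and the spare is at (617,202). White matches the description ("pale", left of the tray). Next I fit the boxes in both views to get poses and heights.

```bash
cat > h.py <<'E'
from station import readout, viewer, bot
import cv2,numpy as np
from scipy.optimize import minimize
from scipy.spatial.transform import Rotation as R
def cam(p,o=None):
    K=np.array([[p["fx"],0,p["cx"]],[0,p["fy"],p["cy"]],[0,0,1]])
    if "rvec" in p: return K,R.from_rotvec(np.ravel(p["rvec"])).as_matrix(),np.ravel(p["tvec"])
    T=np.eye(4);w=o["tool_rot"];T[:3,:3]=R.from_quat([w[1],w[2],w[3],w[0]]).as_matrix();T[:3,3]=o["eef_pos"]
    M=np.linalg.inv(T@p["tool_from_camera"]);return K,M[:3,:3],M[:3,3]
def proj(c,P):
    q=np.asarray(P,float)@c[1].T+c[2];q=q@c[0].T;return q[:,:2]/q[:,2:]
def ray(c,uv,z):
    d=c[1].T@np.linalg.inv(c[0])@np.array([*uv,1.]);o=-c[1].T@c[2];return o+d*(z-o[2])/d[2]
def box(x,y,a,w,l,h,z0=0):
    s=np.array([[i*w/2,j*l/2,k*h] for i in(-1,1) for j in(-1,1) for k in(0,1)])
    return s@R.from_euler('z',a).as_matrix().T+[x,y,z0]
S=4
def sil(c,P,shape=(384,512)):
    m=np.zeros((shape[0]*S,shape[1]*S),np.uint8)
    q=(proj(c,P)+.5)*S-.5
    cv2.fillConvexPoly(m,cv2.convexHull(np.round(q*16).astype(np.int32)),1,shift=4);return m>0
def up(m): return cv2.resize(m.astype(np.uint8)*255,None,fx=S,fy=S,interpolation=cv2.INTER_LINEAR)>127
def fit(views,x0,dims,z0=0,yaw=None):
    """views: list of (cam,mask); x0 [x,y,yaw]"""
    ms=[(c,up(m)) for c,m in views]
    def f(v):
        a=v[2]*10 if yaw is None else yaw
        P=box(v[0],v[1],a,*dims,z0);s=0
        for c,m in ms:
            g=sil(c,P);s+=1-(g&m).sum()/(g|m).sum()
        return s/len(ms)
    v0=np.array([x0[0],x0[1],x0[2]/10]) if yaw is None else np.array(x0[:2])
    d=np.vstack([np.zeros(len(v0)),np.diag([.012]*len(v0))])
    r=minimize(f,v0,method="Nelder-Mead",options=dict(initial_simplex=v0+d-.004,xatol=1e-4,fatol=1e-4,maxiter=120))
    v=r.x;return np.array([v[0],v[1],v[2]*10 if yaw is None else yaw]),1-r.fun
def masks(p,names,uv):
    """best mask whose rect centre is nearest to uv"""
    b=None
    for n in names:
        for d in viewer.outline_of(p,n):
            e=np.hypot(*(np.array(d["rect"][:2])-uv))
            if e<9 and (b is None or d["score"]>b[0]): b=(d["score"],d["mask"],n)
    return b
E
cat > m1.py <<'E'
from h import *
pt=viewer.read_camera("top");ps=viewer.read_camera("scene");ct,cs=cam(pt),cam(ps)
PL=["plate_6"];PR=["prop_low","prop_mid","prop_high"]
top={"shelf":(190,197),"pA":(232,207),"pB":(265,217),"pC":(291,207),"pD":(324,215),"propL":(252,172),"propR":(296,165),"spare":(336,165),"hearth":(274,168),"tumbler":(194,127),"mould":(264,120)}
yaw=None
def go(n,names,dimss,uvs):
    a=masks(pt,names,top[n]);b=masks(ps,names,uvs) if uvs else None
    if a is None and b is None: print(n,"no mask");return
    v=[(c,m[1]) for c,m in((ct,a),(cs,b)) if m is not None]
    for d in dimss:
        w=ray(ct,top[n],d[2])
        bst=max((fit(v,[w[0],w[1],y0],d) for y0 in ((.05,-.4,.4) if n[0]=='p' and n[1] in 'ABCD' else (0.,.15))),key=lambda t:t[1])
        print(n,len(v),d,bst[0].round(4),round(bst[1],3))
    return bst
go("hearth",["hearth"],[(.09,.27,.008)],None)
sc={"propL":(248,205),"propR":(207,187),"spare":(176,175),"pA":(285,192),"pB":(261,178),"pC":(236,170),"pD":(217,157),"shelf":(319,219)}
for n in("propL","propR","spare"): go(n,PR,[(.04,.07,h) for h in(.036,.054,.09)],sc[n])
for n in("pA","pB","pC","pD"): go(n,PL,[(.05,.07,.006),(.05,.066,.012),(.05,.06,.024),(.05,.054,.048)],sc[n])
go("shelf",["kiln_shelf"],[(.06,.24,.014)],sc["shelf"])
for n in("tumbler","mould"): print(n,ray(ct,top[n],.05))
E
time python3 m1.py
```

```text
hearth 1 (0.09, 0.27, 0.008) [0.594  0.0177 0.1545] 0.622
propL 2 (0.04, 0.07, 0.036) [0.581  0.1016 0.1496] 0.87
propL 2 (0.04, 0.07, 0.054) [0.5797 0.1018 0.1631] 0.774
propL 2 (0.04, 0.07, 0.09) [0.5793 0.1027 0.133 ] 0.638
propR 2 (0.04, 0.07, 0.036) [ 0.6077 -0.0687  0.1585] 0.728
propR 2 (0.04, 0.07, 0.054) [ 0.6067 -0.0685  0.1468] 0.817
propR 2 (0.04, 0.07, 0.09) [ 0.6062 -0.0664  0.168 ] 0.9
spare 2 (0.04, 0.07, 0.036) [ 0.6161 -0.2217  0.1697] 0.865
spare 2 (0.04, 0.07, 0.054) [ 0.6161 -0.2201  0.1813] 0.871
spare 2 (0.04, 0.07, 0.09) [ 0.6151 -0.2196  0.2364] 0.685
pA 2 (0.05, 0.07, 0.006) [0.4382 0.1721 0.163 ] 0.806
pA 2 (0.05, 0.066, 0.012) [0.4383 0.172  0.1621] 0.795
pA 2 (0.05, 0.06, 0.024) [0.4381 0.1727 0.2191] 0.741
pA 2 (0.05, 0.054, 0.048) [0.4375 0.174  0.2197] 0.636
pB 2 (0.05, 0.07, 0.006) [0.4201 0.0514 0.1962] 0.864
pB 2 (0.05, 0.066, 0.012) [0.4199 0.052  0.2094] 0.853
pB 2 (0.05, 0.06, 0.024) [0.4197 0.0534 0.2309] 0.786
pB 2 (0.05, 0.054, 0.048) [0.4197 0.0542 0.1933] 0.671
pC 2 (0.05, 0.07, 0.006) [ 0.4504 -0.0542 -0.4274] 0.668
pC 2 (0.05, 0.066, 0.012) [ 0.4505 -0.0535 -0.4308] 0.706
pC 2 (0.05, 0.06, 0.024) [ 0.4525 -0.0501 -0.398 ] 0.784
pC 2 (0.05, 0.054, 0.048) [ 0.4557 -0.0471 -0.3718] 0.839
pD 2 (0.05, 0.07, 0.006) [ 0.4231 -0.1731  0.2707] 0.788
pD 2 (0.05, 0.066, 0.012) [ 0.4229 -0.1708  0.261 ] 0.841
pD 2 (0.05, 0.06, 0.024) [ 0.4242 -0.1678  0.2707] 0.879
pD 2 (0.05, 0.054, 0.048) [ 0.4239 -0.1657  0.3094] 0.777
shelf 1 (0.06, 0.24, 0.014) [0.4812 0.3413 0.1533] 0.953
tumbler [0.74499725 0.32075758 0.05      ]
mould [0.77781934 0.05685138 0.05      ]
real	0m36.681s
user	0m28.459s
sys	0m6.703s
```

Low (36 mm) and high (90 mm) props stand on the tray, so the difference is 54 mm, which needs plates 48 and 6. pC is the 48, and pA is probably the 6. I'll check pA against pB with the wrist camera.

```bash
cat > go.py <<'E'
import sys
from h import *
def go(x,y,z,a):
    """a: world angle of the object's x axis = closing direction"""
    o=readout.get_obs();w=o["tool_rot"];r=R.from_quat([w[1],w[2],w[3],w[0]])
    best=None
    for k in(0,np.pi):
        ty=np.array([np.cos(a+k),np.sin(a+k),0]);tz=np.array([0,0,-1.]);tx=np.cross(ty,tz)
        t=(r.inv()*R.from_matrix(np.c_[tx,ty,tz])).as_rotvec(degrees=True)
        if best is None or np.linalg.norm(t)<np.linalg.norm(best): best=t
    print("t",round(o["t"],2),"tcp",o["eef_pos"].round(4),"shift mm",(r.inv().apply(np.array([x,y,z])-o["eef_pos"])*1000).round(1),"turn",best.round(2),"q",o["q"].round(2),"w",round(o["gripper_width"],3),"F",o["contact_force"].round(1))
if __name__=="__main__": go(*map(float,sys.argv[1:]))
E
python3 go.py .438 .172 .2 .155
```

```text
t 2.85 tcp [0.161  0.6555 0.2313] shift mm [-384.3 -403.5   31.3] turn [ 0.    0.   67.32] q [-1.44  0.48  0.02  1.56 -0.01  1.11 -0.08] w 0.998 F [ 0.2  0.5 -0.1]
```

```bash
python3 -m handwheel '[[[-384,-403,31],[0,0,67.3],-0.4],[[-384,-403,31],[0,0,67.3],-0.4],[[-384,-403,31],[0,0,67.3],-0.4],[[-384,-403,31],[0,0,67.3],-0.4],[[-384,-403,31],[0,0,67.3],-0.4],[[-384,-403,31],[0,0,67.3],-0.4],[[-384,-403,31],[0,0,67.3],-0.4],[[-384,-403,31],[0,0,67.3],-0.4],[[-384,-403,31],[0,0,67.3],-0.4],[[-384,-403,31],[0,0,67.3],-0.4],[[-384,-403,31],[0,0,67.3],-0.4],[[-384,-403,31],[0,0,67.3],-0.4],[[-384,-403,31],[0,0,67.3],-0.4],[[-384,-403,31],[0,0,67.3],-0.4],[[-384,-403,31],[0,0,67.3],-0.4],[[-384,-403,31],[0,0,67.3],-0.4],[[-384,-403,31],[0,0,67.3],-0.4]]' 40
cat > m2.py <<'E'
from h import *
import sys
n=sys.argv[1]
o=readout.get_obs();p=viewer.read_camera("wrist");c=cam(p,o)
cv2.imwrite(f"pics/{n}.png",p["frame"][:,:,::-1])
import pickle;L={}
for k in sys.argv[2:]:
    L[k]=viewer.outline_of(p,k)
    for d in L[k]: print(k,round(d["score"],2),np.round(d["rect"]),ray(c,d["rect"][:2],.006).round(3))
pickle.dump((c,L,o),open(f"pics/{n}.pkl","wb"))
E
python3 m2.py w1 plate_6
python3 go.py .438 .172 .05 .155
```

```text
t: 4.27
eef_pos: [0.4374, 0.1737, 0.2004]
tool_rot: [-0.0, 0.65, 0.76, 0.0]
contact_force: [0.5, 0.9, 0.1]
gripper_width: 0.703
plate_6 0.88 [250. 338.  53.  35.] [ 0.462 -0.035  0.006]
plate_6 0.75 [259. 172.  47.  68.] [0.44  0.174 0.006]
plate_6 0.59 [224. 271.  49.  56.] [0.418 0.053 0.006]
t 4.37 tcp [0.4372 0.1742 0.2003] shift mm [ -2.3   0.5 150.3] turn [-0.   -0.03  0.18] q [-0.93  0.18  0.48  2.09 -0.11  0.9  -0.24] w 0.697 F [-0.5 -0.4  0.1]
```

View pics/w1.png

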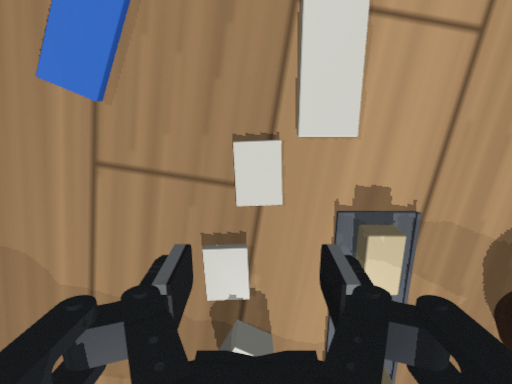

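The wrist view shows pA at (258,172) and pB at (226,271), the blue look-alike at top left, the white shelf end at (330,100), and the tray with the low prop at (380,255). I fit both plates here.

```bash
cat > m3.py <<'E'
from h import *
import pickle
c,L,o=pickle.load(open("pics/w1.pkl","rb"))
for nm,i,x0 in(("pA",1,[.438,.173,.16]),("pB",2,[.42,.052,.18])):
    for d in((.05,.07,.006),(.05,.066,.012),(.05,.06,.024)):
        print(nm,d,*fit([(c,L["plate_6"][i]["mask"])],x0,d))
    m=L["plate_6"][i]["mask"].astype(np.uint8);r=cv2.minAreaRect(cv2.findContours(m,0,2)[0][0])
    b=cv2.boxPoints(r)
    for z in(.006,.012):
        w=np.array([ray(c,q,z)[:2] for q in b]);print(z,[round(float(np.hypot(*(w[k]-w[k-1]))*1000),1) for k in range(4)])
f=cv2.imread("pics/w1.png")[120:312,170:300]
cv2.imwrite("pics/w1c.png",cv2.resize(f,None,fx=3,fy=3,interpolation=cv2.INTER_CUBIC))
E
python3 m3.py
```

```text
pA (0.05, 0.07, 0.006) [0.43915467 0.17141287 0.18421366] 0.9678519723142217
pA (0.05, 0.066, 0.012) [0.43908903 0.17248038 0.19031425] 0.9589587800810102
pA (0.05, 0.06, 0.024) [0.43819777 0.17536748 0.14433696] 0.9057156626506024
0.006 [70.1, 49.8, 70.0, 52.7]
0.012 [68.9, 48.9, 68.8, 51.8]
pB (0.05, 0.07, 0.006) [0.4211625  0.04964771 0.18517556] 0.9717084327764519
pB (0.05, 0.066, 0.012) [0.42148798 0.05167372 0.18079259] 0.9746932137400818
pB (0.05, 0.06, 0.024) [0.4214884  0.05577865 0.15691473] 0.9274046763429318
0.006 [72.5, 51.8, 72.4, 54.7]
0.012 [71.2, 50.8, 71.1, 53.7]
```

View pics/w1c.png

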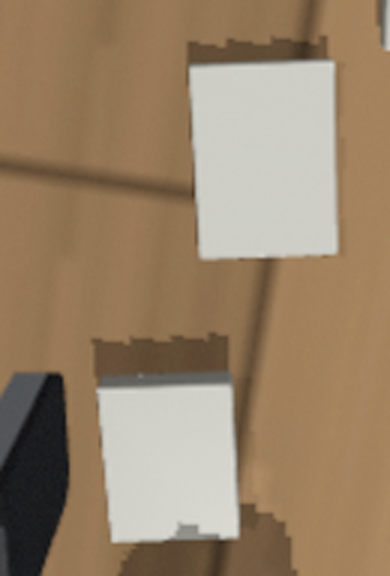

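pA is thin and 70 mm long with a narrow shadow, so it is the 6. pB shows a side face, so it is the 12. Now grasp pA.

```bash
python3 -m handwheel '[[[-3,1,100],[0,0,-1],-0.4],[[-3,1,100],[0,0,-1],-0.4],[[-3,1,170],[0,0,-1],-0.4],[[-3,1,190],[0,0,-1],-0.4],[[-3,1,196],[0,0,-1],-0.4],[[-3,1,199],[0,0,-1],-0.4],[[-3,1,201],[0,0,-1],-0.4],[[-3,1,202],[0,0,-1],-0.4],[[-3,1,202],[0,0,-1],-0.4]]' && python3 -m handwheel '[[[0,0,0],[0,0,0],-0.1],[[0,0,0],[0,0,0],-0.1],[[0,0,0],[0,0,0],0],[[0,0,0],[0,0,0],0.2],[[0,0,0],[0,0,0],0.2],[[0,0,0],[0,0,0],0.2],[[0,0,0],[0,0,0],0.2]]' 40; python3 go.py .5812 .1016 .12 .152
```

```text
t: 5.12
eef_pos: [0.4405, 0.1709, -0.0001]
tool_rot: [0.0, 0.643, 0.766, 0.002]
contact_force: [-0.0, 0.2, 0.1]
gripper_width: 0.698
t: 5.7
eef_pos: [0.4405, 0.1708, 0.0004]
tool_rot: [0.0, 0.643, 0.766, 0.002]
contact_force: [-1.5, -1.0, 8.0]
gripper_width: 0.566
t 5.7 tcp [4.405e-01 1.708e-01 4.000e-04] shift mm [ -92.2  127.1 -119.3] turn [ 0.19 -0.11  1.22] q [-0.75  0.54  0.3   2.21 -0.38  0.43  0.03] w 0.566 F [-1.5 -1.   8. ]
```

```bash
python3 -m handwheel '[[[0,0,-15],[0,0,0],0.2],[[0,0,-50],[0,0,0],0.2],[[-15,20,-85],[0,0,1.2],0.2],[[-40,55,-105],[0,0,1.2],0.2],[[-65,90,-105],[0,0,1.2],0.2],[[-85,117,-105],[0,0,1.2],0.2],[[-92,127,-100],[0,0,1.2],0.2],[[-92,127,-90],[0,0,1.2],0.2],[[-92,127,-90],[0,0,1.2],0.2],[[-92,127,-90],[0,0,1.2],0.2]]'; python3 m2.py w2 plate_6 prop_low hearth; python3 go.py .5812 .1016 .0375 .152
```

```text
t: 6.53
eef_pos: [0.5781, 0.1018, 0.0877]
tool_rot: [-0.001, 0.651, 0.759, -0.001]
contact_force: [-0.4, -0.1, 0.0]
gripper_width: 0.556
plate_6 0.69 [ 43. 236.  85.  90.] [0.424 0.053 0.006]
plate_6 0.61 [255. 253. 115. 140.] [0.583 0.063 0.006]
prop_low 0.72 [265. 171.  65.  27.] [0.58  0.127 0.006]
prop_low 0.46 [264. 246. 134. 222.] [0.589 0.07  0.006]
hearth 0.71 [256. 252. 116. 143.] [0.583 0.065 0.006]
hearth 0.66 [264. 245. 130. 217.] [0.589 0.071 0.006]
t 6.73 tcp [0.5793 0.102  0.0886] shift mm [-0.7  1.8 51.1] turn [-0.01 -0.04  0.08] q [-0.6   0.54  0.42  1.91 -0.31  0.76  0.15] w 0.56 F [ 0.  -0.1 -0.5]
```

View pics/w2.png

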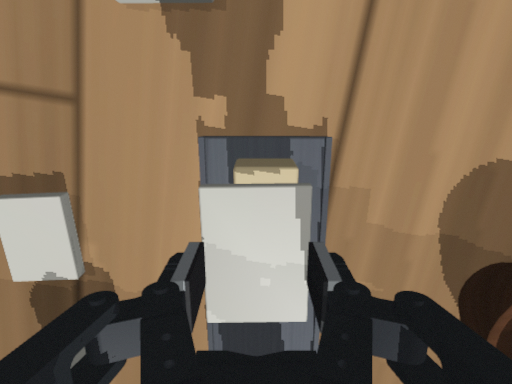

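```bash
python3 - <<'E'
from h import *
import pickle
c,L,o=pickle.load(open("pics/w2.pkl","rb"));print(c[0])
for uv,z in(((200,137),.01),((330,137),.01),((235,159),.036),((297,159),.036),((238,184),.036),((297,184),.036),((202,186),.094),((311,186),.094),((208,322),.094),((306,322),.094)): print(uv,ray(c,uv,z).round(4))
P=box(.594,.0177,.152,.09,.27,.01);print(proj(c,P).round(0)[[3,7]])
print(proj(c,box(.5811,.1017,.152,.04,.07,.036)).round(0)[[2,3,6,7]])
E
```

```text
[[325.55697673   0.         255.87327705]
 [  0.         325.55697673 197.19016304]
 [  0.           0.           1.        ]]
(200, 137) [0.5332 0.1438 0.01  ]
(330, 137) [0.6191 0.157  0.01  ]
(235, 159) [0.5594 0.1373 0.036 ]
(297, 159) [0.5962 0.143  0.036 ]
(238, 184) [0.5633 0.1222 0.036 ]
(297, 184) [0.5991 0.1278 0.036 ]
(202, 186) [0.5493 0.1338 0.094 ]
(311, 186) [0.5958 0.141  0.094 ]
(208, 322) [0.5595 0.0657 0.094 ]
(306, 322) [0.607  0.0731 0.094 ]
[[194. 135.]
 [329. 135.]]
[[233. 155.]
 [229. 165.]
 [289. 155.]
 [295. 165.]]
```

```bash
python3 -m handwheel '[[[0,3.5,20],[0,0,0],0.2],[[0,3.5,40],[0,0,0],0.2],[[0,3.5,47],[0,0,0],0.2],[[0,3.5,50],[0,0,0],0.2],[[0,3.5,51.5],[0,0,0],0.2],[[0,3.5,51.5],[0,0,0],0.2],[[0,3.5,51.5],[0,0,0],0.2]]'; python3 go.py .5812 .1016 .0375 .152
```

```text
t: 7.32
eef_pos: [0.5842, 0.1016, 0.0377]
tool_rot: [0.0, 0.651, 0.759, 0.001]
contact_force: [0.6, 0.5, 0.8]
gripper_width: 0.558
t 7.32 tcp [0.5842 0.1016 0.0377] shift mm [ 0.4 -2.9  0.2] turn [ 0.07 -0.01 -0.01] q [-0.56  0.62  0.38  1.92 -0.36  0.67  0.19] w 0.558 F [0.6 0.5 0.8]
```

Lower 1.5 mm more, release, lift, and head for plate_48.

```bash
python3 -m handwheel '[[[0,0,1],[0,0,0],0.2],[[0,0,1.5],[0,0,0],0.2],[[0,0,1.5],[0,0,0],-0.05],[[0,0,1.5],[0,0,0],-0.4],[[0,0,1.5],[0,0,0],-0.4],[[0,0,1.5],[0,0,0],-0.4],[[0,0,-30],[0,0,0],-0.4],[[0,0,-70],[0,0,0],-0.4],[[0,0,-110],[0,0,0],-0.4],[[0,0,-120],[0,0,0],-0.4]]';  python3 go.py .4557 -.0471 .2 -.38
```

```text
t: 8.15
eef_pos: [0.5869, 0.1015, 0.1627]
tool_rot: [0.002, 0.652, 0.758, 0.004]
contact_force: [1.0, -0.2, 0.8]
gripper_width: 0.701
t 8.15 tcp [0.5869 0.1015 0.1627] shift mm [-127.2 -151.8  -38.8] turn [ 0.46 -0.19 30.43] q [-0.64  0.45  0.48  1.85 -0.26  0.9   0.11] w 0.701 F [ 1.  -0.2  0.8]
```

```bash
python3 -m handwheel '[[[-127,-152,-39],[0,0,30],-0.4],[[-127,-152,-39],[0,0,30],-0.4],[[-127,-152,-39],[0,0,30],-0.4],[[-127,-152,-39],[0,0,30],-0.4],[[-127,-152,-39],[0,0,30],-0.4],[[-127,-152,-39],[0,0,30],-0.4],[[-127,-152,-39],[0,0,30],-0.4],[[-127,-152,-39],[0,0,30],-0.4],[[-127,-152,-39],[0,0,30],-0.4]]'; python3 m2.py w3 plate_48 prop_low; python3 - <<'E'
from h import *
import pickle
c,L,o=pickle.load(open("pics/w3.pkl","rb"))
for d in L["plate_48"]:
    w=ray(c,d["rect"][:2],.03)
    if np.hypot(w[0]-.456,w[1]+.047)<.04:
        for y in(-.4,): print(fit([(c,d["mask"])],[.456,-.047,y],(.05,.054,.048)))
E
python3 go.py .456 -.047 .03 -.38
```

```text
t: 8.9
eef_pos: [0.4534, -0.046, 0.1957]
tool_rot: [0.0, 0.825, 0.565, 0.0]
contact_force: [0.5, 0.3, 0.2]
gripper_width: 0.698
plate_48 0.77 [188.  89.  81.  87.] [0.422 0.055 0.006]
plate_48 0.59 [261. 179.  55.  62.] [ 0.456 -0.055  0.006]
plate_48 0.55 [274. 281.  63.  67.] [ 0.427 -0.172  0.006]
plate_48 0.37 [435. 147. 120. 105.] [ 0.632 -0.087  0.006]
prop_low 0.65 [340.  10.  38.  16.] [0.579 0.067 0.006]
(array([ 0.45705479, -0.04739743, -0.34199524]), np.float64(0.974772187355955))
t 9.05 tcp [ 0.4531 -0.0463  0.1955] shift mm [  0.5   3.  165.5] turn [-0.01  0.05  0.58] q [-0.66  0.18  0.71  2.13 -0.15  0.88 -0.24] w 0.702 F [-1.1 -0.3 -0. ]
```

View pics/w3.png

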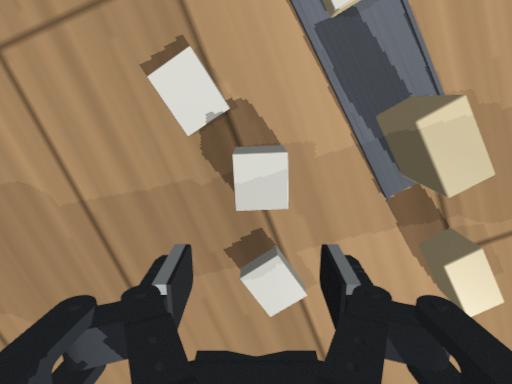

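```bash
python3 -m handwheel '[[[0.5,3.5,40],[0,0,-1],-0.4],[[0.5,3.5,80],[0,0,-1],-0.4],[[0.5,3.5,120],[0,0,-1],-0.4],[[0.5,3.5,155],[0,0,-1],-0.4],[[0.5,3.5,175],[0,0,-1],-0.4],[[0.5,3.5,185],[0,0,-1],-0.4],[[0.5,3.5,185],[0,0,-1],-0.4],[[0.5,3.5,185],[0,0,-1],-0.1],[[0.5,3.5,185],[0,0,-1],0],[[0.5,3.5,185],[0,0,-1],0.2],[[0.5,3.5,185],[0,0,-1],0.2],[[0.5,3.5,185],[0,0,-1],0.2],[[0.5,3.5,185],[0,0,-1],0.2]]' 40;  python3 go.py .583 .1025 .15 .152
```

```text
t: 10.13
eef_pos: [0.4563, -0.0476, 0.0113]
tool_rot: [0.0, 0.821, 0.572, 0.0]
contact_force: [0.3, -0.3, -2.6]
gripper_width: 0.579
t 10.13 tcp [ 0.4563 -0.0476  0.0113] shift mm [ 184.8   66.9 -138.6] turn [ 5.000e-02 -2.000e-02 -2.899e+01] q [-0.4   0.53  0.45  2.24 -0.52  0.47  0.12] w 0.579 F [ 0.3 -0.3 -2.6]
```

```bash
python3 -m handwheel '[[[0,0,-15],[0,0,0],0.2],[[0,0,-50],[0,0,0],0.2],[[10,5,-90],[0,0,-7],0.2],[[40,15,-115],[0,0,-14],0.2],[[75,28,-125],[0,0,-21],0.2],[[110,41,-125],[0,0,-29],0.2],[[140,53,-125],[0,0,-29],0.2],[[170,63,-125],[0,0,-29],0.2],[[185,67,-122],[0,0,-29],0.2],[[185,67,-120],[0,0,-29],0.2],[[185,67,-120],[0,0,-29],0.2],[[185,67,-120],[0,0,-29],0.2]]'; python3 m2.py w4;  python3 go.py .583 .1025 .055 .152
```

```text
t: 11.13
eef_pos: [0.5818, 0.1009, 0.1303]
tool_rot: [-0.0, 0.652, 0.758, -0.001]
contact_force: [0.1, 0.1, -2.3]
gripper_width: 0.578
t 11.18 tcp [0.582  0.1006 0.1306] shift mm [ 1.8  1.4 75.6] turn [-0.09  0.04 -0.13] q [-0.64  0.49  0.48  1.88 -0.29  0.84  0.14] w 0.578 F [-0.9  0.2 -3.1]
```

View pics/w4.png

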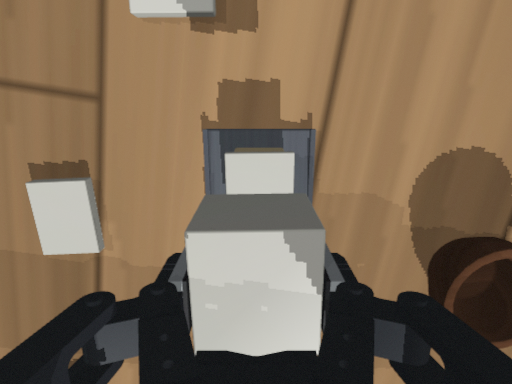

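```bash
python3 - <<'E'
from h import *
import pickle
c,L,o=pickle.load(open("pics/w4.pkl","rb"))
for uv,z in(((205,129),.01),((315,129),.01),((226,153),.042),((294,153),.042),((236,149),.036),((283,149),.036)): print(uv,ray(c,uv,z).round(4))
E
```

```text
(205, 129) [0.5338 0.1442 0.01  ]
(315, 129) [0.6199 0.1572 0.01  ]
(226, 153) [0.5549 0.1331 0.042 ]
(294, 153) [0.6026 0.1403 0.042 ]
(236, 149) [0.5613 0.136  0.036 ]
(283, 149) [0.595  0.1412 0.036 ]
```

```bash
python3 -m handwheel '[[[1,2,35],[0,0,0],0.2],[[1,2,60],[0,0,0],0.2],[[1,2,70],[0,0,0],0.2],[[1,2,74],[0,0,0],0.2],[[1,2,75.5],[0,0,0],0.2],[[1,2,76],[0,0,0],0.2],[[1,2,76],[0,0,0],0.2]]'; python3 go.py .5838 .102 .0533 .152
```

```text
t: 11.77
eef_pos: [0.5858, 0.1036, 0.0561]
tool_rot: [0.001, 0.652, 0.759, 0.001]
contact_force: [-0.3, -0.3, -2.1]
gripper_width: 0.581
t 11.77 tcp [0.5858 0.1036 0.0561] shift mm [-1.3 -2.3  2.8] turn [ 0.13 -0.01 -0.03] q [-0.59  0.6   0.42  1.91 -0.36  0.71  0.19] w 0.581 F [-0.3 -0.3 -2.1]
```

```bash
python3 -m handwheel '[[[-1,-1.5,0.7],[0,0,0],0.2],[[-1,-1.5,1.4],[0,0,0],0.2],[[-1,-1.5,1.8],[0,0,0],0.2],[[-1,-1.5,1.8],[0,0,0],0.2]]'; python3 go.py .5838 .102 .0533 .152
```

```text
t: 12.1
eef_pos: [0.5836, 0.1026, 0.0533]
tool_rot: [0.0, 0.651, 0.759, 0.0]
contact_force: [1.2, -0.5, -2.2]
gripper_width: 0.58
t 12.1 tcp [0.5836 0.1026 0.0533] shift mm [-0.6  0.1 -0. ] turn [ 0.02 -0.01 -0.  ] q [-0.59  0.6   0.42  1.91 -0.36  0.7   0.19] w 0.58 F [ 1.2 -0.5 -2.2]
```

```bash
python3 -m handwheel '[[[0,0,0.6],[0,0,0],0.2],[[0,0,1.2],[0,0,0],0.2],[[0,0,1.2],[0,0,0],0.2]]'; python3 -m handwheel '[[[0,0,0.6],[0,0,0],0.2],[[0,0,1],[0,0,0],0.2],[[0,0,1],[0,0,0],0.2]]'
```

```text
t: 12.35
eef_pos: [0.5837, 0.1027, 0.0531]
tool_rot: [-0.0, 0.651, 0.759, 0.0]
contact_force: [-4.6, -0.6, 10.5]
gripper_width: 0.585
t: 12.6
eef_pos: [0.5837, 0.1027, 0.0531]
tool_rot: [-0.001, 0.651, 0.759, 0.001]
contact_force: [-7.6, -0.7, 20.5]
gripper_width: 0.582
```

Contact made (underside about 42 mm, as expected). Back off 2 mm, release, rise, and move towards the shelf.

```bash
python3 -m handwheel '[[[0,0,-1.5],[0,0,0],0.2],[[0,0,-1.5],[0,0,0],-0.1],[[0,0,-1.5],[0,0,0],-0.45],[[0,0,-1.5],[0,0,0],-0.45],[[0,0,-1.5],[0,0,0],-0.45],[[0,0,-40],[0,0,0],-0.7],[[0,0,-80],[0,0,0],-0.7],[[0,0,-120],[0,0,0],-0.7],[[0,0,-145],[0,0,0],-0.7],[[0,0,-150],[0,0,0],-0.7]]'; python3 go.py .4812 .3413 .2 .153
```

```text
t: 13.43
eef_pos: [0.5865, 0.1026, 0.2059]
tool_rot: [0.002, 0.652, 0.759, 0.004]
contact_force: [1.0, 0.2, -0.1]
gripper_width: 0.845
t 13.43 tcp [0.5865 0.1026 0.2059] shift mm [251.8 -68.2   5.7] turn [ 0.47 -0.08 -0.09] q [-0.68  0.4   0.53  1.81 -0.24  0.98  0.1 ] w 0.845 F [ 1.   0.2 -0.1]
```

```bash
python3 -m handwheel '[[[252,-68,0],[0.4,0,0],-0.7],[[252,-68,0],[0.4,0,0],-0.7],[[252,-68,0],[0.4,0,0],-0.7],[[252,-68,0],[0.4,0,0],-0.7],[[252,-68,0],[0.4,0,0],-0.7],[[252,-68,0],[0.4,0,0],-0.7],[[252,-68,0],[0.4,0,0],-0.7],[[252,-68,0],[0.4,0,0],-0.7],[[252,-68,0],[0.4,0,0],-0.7],[[252,-68,0],[0.4,0,0],-0.7]]'; python3 m2.py w5 kiln_shelf; python3 - <<'E'
from h import *
import pickle
c,L,o=pickle.load(open("pics/w5.pkl","rb"))
for d in L["kiln_shelf"]:
    w=ray(c,d["rect"][:2],.014)
    if np.hypot(w[0]-.481,w[1]-.341)<.06:
        print(fit([(c,d["mask"])],[.481,.341,.153],(.06,.24,.014)))
E
python3 go.py .4812 .3413 .0 .153
```

```text
t: 14.27
eef_pos: [0.4789, 0.3394, 0.2003]
tool_rot: [-0.002, 0.652, 0.758, -0.003]
contact_force: [0.4, 0.1, -0.6]
gripper_width: 0.848
kiln_shelf 0.85 [264. 160.  65. 225.] [0.483 0.352 0.006]
kiln_shelf 0.72 [ 64. 127. 113. 247.] [0.277 0.355 0.006]
kiln_shelf 0.64 [349.   8.  62.  16.] [0.539 0.503 0.006]
(array([0.48290998, 0.34018842, 0.15296267]), np.float64(0.9669025117732233))
t 14.37 tcp [0.4792 0.3392 0.2006] shift mm [  2.    3.7 200.6] turn [-0.4   0.05 -0.25] q [-1.08  0.39  0.46  1.82 -0.21  0.98 -0.38] w 0.849 F [ 0.8  0.4 -0.4]
```

View pics/w5.png

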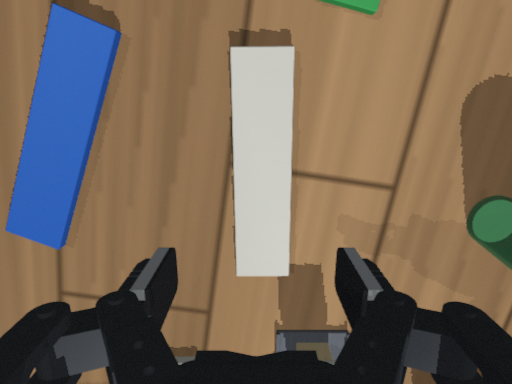

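The shelf fit (.483, .340) agrees with the top view. The blue and green look-alikes and the tumbler are well clear. Grasp it.

```bash
python3 -m handwheel '[[[0,3.7,40],[-0.4,0,0],-0.7],[[0,3.7,80],[-0.4,0,0],-0.7],[[0,3.7,120],[-0.4,0,0],-0.7],[[0,3.7,160],[-0.4,0,0],-0.7],[[0,3.7,185],[-0.4,0,0],-0.7],[[0,3.7,195],[-0.4,0,0],-0.7],[[0,3.7,199],[-0.4,0,0],-0.7],[[0,3.7,199],[-0.4,0,0],-0.7],[[0,3.7,199],[-0.4,0,0],-0.7]]'; python3 go.py .483 .340 .001 .153; python3 -m handwheel '[[[0,0,0],[0,0,0],-0.4],[[0,0,0],[0,0,0],-0.3],[[0,0,0],[0,0,0],-0.2],[[0,0,0],[0,0,0],0],[[0,0,0],[0,0,0],0],[[0,0,0],[0,0,0],0],[[0,0,0],[0,0,0],0]]' 70; python3 go.py .483 .340 .001 .153
```

```text
t: 15.12
eef_pos: [0.482, 0.342, 0.0034]
tool_rot: [0.0, 0.652, 0.758, 0.001]
contact_force: [-0.4, 0.4, 0.2]
gripper_width: 0.855
t 15.12 tcp [0.482  0.342  0.0034] shift mm [-2.1  0.7  2.4] turn [ 0.14 -0.07 -0.12] q [-0.97  0.67  0.33  1.93 -0.36  0.6  -0.25] w 0.855 F [-0.4  0.4  0.2]
t: 15.7
eef_pos: [0.4823, 0.3426, 0.0046]
tool_rot: [0.0, 0.652, 0.759, 0.002]
contact_force: [-0.9, -0.8, 8.2]
gripper_width: 0.673
t 15.7 tcp [0.4823 0.3426 0.0046] shift mm [-2.7  0.3  3.6] turn [ 0.22 -0.14 -0.08] q [-0.97  0.67  0.33  1.93 -0.36  0.6  -0.25] w 0.673 F [-0.9 -0.8  8.2]
```

```bash
python3 -m handwheel '[[[0,0,-10],[0,0,0],0],[[0,0,-30],[0,0,0],0],[[0,0,-65],[0,0,0],0],[[0,0,-105],[0,0,0],0],[[0,0,-135],[0,0,0],0],[[0,0,-145],[0,0,0],0],[[0,0,-145],[0,0,0],0]]'; python3 go.py .5955 .020 .15 .152; python3 m2.py w6
```

```text
t: 16.28
eef_pos: [0.4819, 0.3428, 0.1503]
tool_rot: [0.0, 0.651, 0.759, 0.003]
contact_force: [-0.1, 0.5, -4.5]
gripper_width: 0.67
t 16.28 tcp [0.4819 0.3428 0.1503] shift mm [-336.3   63.5   -0.7] turn [ 0.28 -0.23 -0.01] q [-1.06  0.45  0.45  1.87 -0.25  0.87 -0.34] w 0.67 F [-0.1  0.5 -4.5]
```

View pics/w6.png

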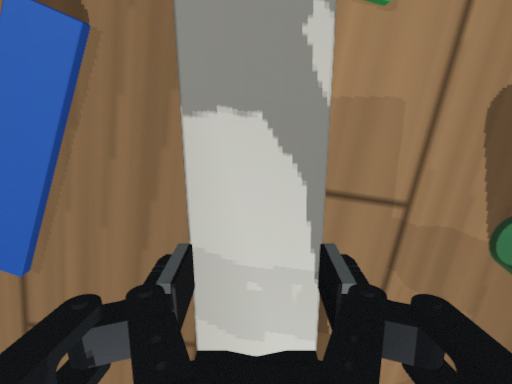

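```bash
python3 - <<'E'
from h import *
import pickle
c,L,o=pickle.load(open("pics/w6.pkl","rb"))
for a,b in(((176,5),(337,5)),((184,120),(330,120)),((190,220),(322,220)),((196,320),(317,320))):
    p,q=ray(c,a,.1597),ray(c,b,.1597);print(p.round(4),q.round(4),np.hypot(*(p-q)[:2]))
E
python3 -m handwheel '[[[-20,4,-5],[0,0,0],0],[[-50,10,-10],[0,0,0],0],[[-85,16,-10],[0,0,0],0],[[-120,23,-10],[0,0,0],0],[[-155,29,-10],[0,0,0],0],[[-190,36,-10],[0,0,0],0],[[-225,43,-10],[0,0,0],0],[[-260,49,-10],[0,0,0],0],[[-290,55,-10],[0,0,0],0],[[-315,60,-10],[0.2,-0.2,0],0],[[-330,62,-10],[0.2,-0.2,0],0],[[-336,63.5,-10],[0.2,-0.2,0],0],[[-336,63.5,-10],[0.2,-0.2,0],0],[[-336,63.5,-10],[0.2,-0.2,0],0],[[-336,63.5,-10],[0.2,-0.2,0],0]]'; python3 go.py .5955 .020 .0946 .152
python3 m2.py w7
python3 - <<'E'
from h import *
for n in ("scene","top"):
    p=viewer.read_camera(n);f=p["frame"][:,:,::-1]
    f=f[120:260,150:310] if n=="scene" else f[140:240,210:370]
    cv2.imwrite(f"pics/{n}7.png",cv2.resize(f,(800,int(f.shape[0]*5)) ,interpolation=cv2.INTER_CUBIC)[:600])
a=cv2.imread("pics/scene7.png")[:600];a=cv2.resize(a,(500,430));b=cv2.resize(cv2.imread("pics/w7.png"),(300,225))
m=np.zeros((430,800,3),np.uint8);m[:,:500]=a;m[:225,500:]=b;cv2.imwrite("pics/m7.png",m)
E
```

```text
[0.437  0.4418 0.1597] [0.4949 0.4507 0.1597] 0.05855365766345166
[0.4435 0.4016 0.1597] [0.5011 0.4104 0.1597] 0.058185841022742914
[0.4499 0.3598 0.1597] [0.5067 0.3684 0.1597] 0.0573853817254987
[0.4576 0.3096 0.1597] [0.5148 0.3182 0.1597] 0.05786239818779639
t: 17.58
eef_pos: [0.5932, 0.0213, 0.1558]
tool_rot: [-0.001, 0.651, 0.759, -0.003]
contact_force: [0.6, -0.2, -3.2]
gripper_width: 0.672
t 17.58 tcp [0.5932 0.0213 0.1558] shift mm [-1.5  2.4 61.1] turn [-0.31  0.14  0.13] q [-0.52  0.47  0.5   1.85 -0.28  0.9   0.26] w 0.672 F [ 0.6 -0.2 -3.2]
```

View pics/m7.png

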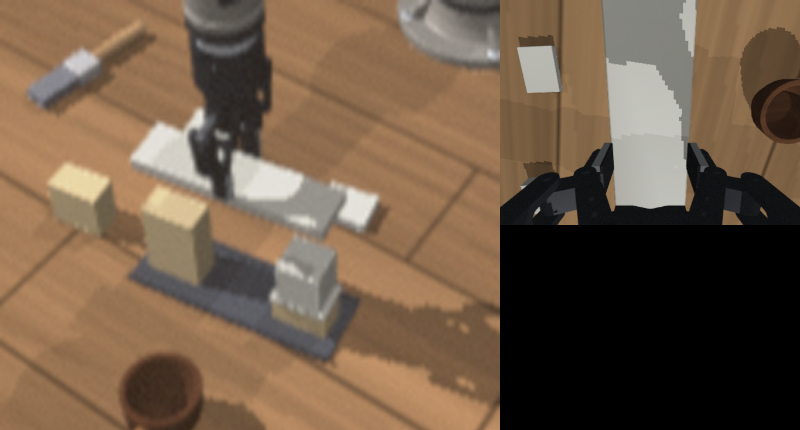

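```bash
python3 -m handwheel '[[[-1.5,2.4,15],[-0.3,0.1,0],0],[[-1.5,2.4,30],[-0.3,0.1,0],0],[[-1.5,2.4,42],[-0.3,0.1,0],0],[[-1.5,2.4,50],[-0.3,0.1,0],0],[[-1.5,2.4,54],[-0.3,0.1,0],0],[[-1.5,2.4,56],[-0.3,0.1,0],0],[[-1.5,2.4,56],[-0.3,0.1,0],0],[[-1.5,2.4,56],[-0.3,0.1,0],0]]'; python3 go.py .5955 .020 .0946 .152;
```

```text
t: 18.4
eef_pos: [0.597, 0.0178, 0.1013]
tool_rot: [0.002, 0.651, 0.759, 0.0]
contact_force: [-0.8, -0.0, -3.8]
gripper_width: 0.67
t 18.4 tcp [0.597  0.0178 0.1013] shift mm [ 2.4 -1.2  6.7] turn [ 0.15  0.1  -0.01] q [-0.48  0.54  0.47  1.88 -0.33  0.79  0.31] w 0.67 F [-0.8 -0.  -3.8]
```

```bash
python3 -m handwheel '[[[1,-1,2],[0,0,0],0],[[1,-1,3.5],[0,0,0],0],[[1,-1,4.5],[0,0,0],0],[[1,-1,4.5],[0,0,0],0]]'; python3 -m handwheel '[[[0,0,0.6],[0,0,0],0],[[0,0,1.2],[0,0,0],0],[[0,0,1.2],[0,0,0],0]]';  python3 -m handwheel '[[[0,0,0.5],[0,0,0],0],[[0,0,1],[0,0,0],0],[[0,0,1],[0,0,0],0]]'
```

```text
t: 18.73
eef_pos: [0.5953, 0.0187, 0.0962]
tool_rot: [0.001, 0.651, 0.759, 0.0]
contact_force: [0.3, -0.4, -4.2]
gripper_width: 0.667
t: 18.98
eef_pos: [0.5954, 0.0186, 0.095]
tool_rot: [0.001, 0.651, 0.759, 0.0]
contact_force: [-0.0, -0.2, -3.9]
gripper_width: 0.671
t: 19.23
eef_pos: [0.5955, 0.0186, 0.0947]
tool_rot: [0.001, 0.651, 0.759, 0.0]
contact_force: [-2.6, 0.4, 3.1]
gripper_width: 0.671
```

Contact comes at the expected height. Release slowly and rise.

```bash
python3 -m handwheel '[[[0,0,0.3],[0,0,0],0],[[0,0,0.3],[0,0,0],-0.3],[[0,0,0.3],[0,0,0],-0.4],[[0,0,0.3],[0,0,0],-0.55],[[0,0,0.3],[0,0,0],-0.7],[[0,0,0.3],[0,0,0],-0.7],[[0,0,0.3],[0,0,0],-0.7]]' 20; python3 -m handwheel '[[[0,0,-10],[0,0,0],-0.7],[[0,0,-30],[0,0,0],-0.7],[[0,0,-70],[0,0,0],-0.7],[[0,0,-110],[0,0,0],-0.7],[[0,0,-150],[0,0,0],-0.7],[[0,0,-150],[0,0,0],-0.7],[[0,0,-150],[0,0,0],-0.7]]'; python3 m2.py w8 kiln_shelf; python3 - <<'E'
from h import *
import pickle
c,L,o=pickle.load(open("pics/w8.pkl","rb"));print(o["eef_pos"],o["contact_force"],o["gripper_width"])
ps=viewer.read_camera("scene");pt=viewer.read_camera("top")
bs=masks(ps,["kiln_shelf"],(228,178));bt=masks(pt,["kiln_shelf"],(274,165))
print([b and b[0] for b in(bs,bt)])
for b,p in((bs,ps),(bt,pt)):
    if b: print(fit([(cam(p),b[1])],[.5955,.0175,.152],(.06,.24,.014),z0=.09))
m=np.zeros((430,800,3),np.uint8)
m[:,:500]=cv2.resize(ps["frame"][120:260,150:310,::-1],(500,430),interpolation=cv2.INTER_CUBIC);m[:225,500:]=cv2.resize(cv2.imread("pics/w8.png"),(300,225));m[225:,500:]=cv2.resize(pt["frame"][130:200,225:328,::-1],(300,205),interpolation=cv2.INTER_CUBIC)
cv2.imwrite("pics/m8.png",m)
E
```

```text
t: 19.82
eef_pos: [0.5957, 0.0187, 0.0939]
tool_rot: [0.001, 0.651, 0.759, 0.0]
contact_force: [0.2, 0.4, 0.6]
gripper_width: 0.849
t: 20.4
eef_pos: [0.5969, 0.0187, 0.2472]
tool_rot: [0.003, 0.652, 0.759, 0.003]
contact_force: [-0.3, 0.2, -0.1]
gripper_width: 0.847
kiln_shelf 0.57 [254. 170.  79. 261.] [0.597 0.011 0.006]
[0.59685501 0.01870551 0.24722166] [-0.34061079  0.21159367 -0.0523515 ] 0.8470521093469882
[0.74, 0.59]
(array([0.59769161, 0.01956298, 0.1682027 ]), np.float64(0.9513631671625478))
(array([0.59216635, 0.01673671, 0.14981781]), np.float64(0.41420118343195267))
```

View pics/m8.png

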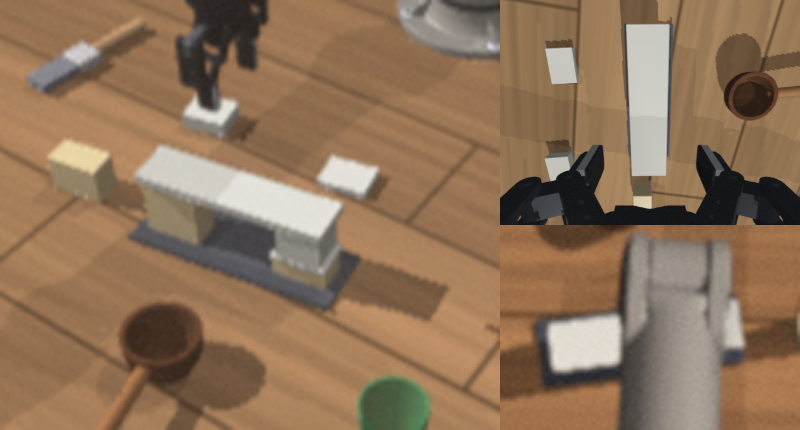

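The shelf rests across the tall prop and the 48+6 stack. In the scene view its fit is within about 3 mm of the tray centre, in line with it and flat, and the gripper is clear. Hand in.

```bash
python3 -c "
from station import bot;print(bot.hand_in())"
```

```text
the job is handed in; nothing more can be done
None
```

The kiln shelf is across the two tray props and the job is handed in at about 20.6 s. `hand_in()` reports no verdict.

**What I did:** Fitting both cameras put the low prop (36 mm) and the high prop (90 mm) on the tray, a difference of 54 mm. I set plate_6 and then plate_48 on the low prop. The white shelf went across the two, not the blue or green look-alike, and touched down at the expected height before I opened the fingers slowly.

**Last checks:**
- **Shelf position:** The scene-camera fit, modelled as a level shelf at 90 mm, has its centre at (0.598, 0.020) and turned 0.168 rad. My estimate for the tray is (0.596, 0.018) and 0.152 rad, so about 3 mm and 0.016 rad apart. The overlap with the picture was 0.95.
- **Robot:** It is clear of everything, with the force reading near zero.
- **Bystanders:** I never went near the tumbler, brush or mould with the arm low. The last pictures show the brush, the mould and part of the tumbler, but I did not re-measure their positions.

**Weak or disagreeing checks:**
- **Top view:** The arm covered most of the shelf there, so that fit was poor (overlap 0.41) and I disregarded it.
- **Tray position:** The wrist camera and the fixed cameras disagreed by about 3 mm, so I used the middle.
- **plate_6 or plate_12:** The size fits for the 6 mm and 12 mm plates were close. I chose by visible thickness, shadow and proportions. The contact height under plate_48, about 42 mm, bore that out.
- **Levelness:** I did not measure this directly after release. It rests on that contact height, the shelf's touch-down height and the level-shelf fit in the scene view.

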